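# Fill the empty print nests, fetching a dropped plate from behind the guard

### The job

Two of the four print nests on the bench are empty: fill them with the two spare cover plates, sliding one plate into each under its lips until it is fully home against the end stop. One spare has dropped behind the bar guard, so draw it out with the hooked rod, and leave the rod lying on the bench clear of the guard when you are finished. Leave the two loaded plates in their nests and do not disturb the ink tin, the tape roll and the screwdriver.

Things in the scene. Friction and masses are not known exactly. Their poses are not given: they have to be found in the camera images.
- plate_1: brushed-steel cover plate 60 mm (its x) x 50 mm (its y) x 6 mm thick, about 0.14 kg; origin at the centre of its underside, z up; a half turn changes nothing. Starts home in one of the nests
- plate_2: brushed-steel cover plate like plate_1. Starts home in another nest
- plate_3: brushed-steel cover plate like plate_1. A spare, starts loose and flat on the bench in front of the nests, turned up to 25 degrees
- plate_4: brushed-steel cover plate like plate_1. A spare, starts loose and flat on the bench inside the bar guard, its centre 45 to 65 mm behind the guard's front, turned up to 20 degrees
- jig: aluminium bar 20 mm high behind the row of nests, fixed on the bench along its y; its yaw is that of all nests. The nests nest_a to nest_d stand 82 mm apart along it, in an order that varies; at the start two hold a plate and two are empty. Origin on the bench, in line with the nests' origins, midway along the row; x points away from the nests' mouths
- nest_a: one of four identical white fixed nests; the bench is the floor, so plates slide in along +x from its open front (-x side). Side rails 53 mm apart from x = -25 to 30 mm, end stop at x = 30 mm, no-lip flare before the rails, 67 mm wide at its mouth, x = -44 mm. Origin on the bench where a fully home plate's centre lies: its rear edge is then at x = -30 mm, its 60 mm side along x
- nest_b: nest like nest_a. On each nest's rails are lips, 46 mm apart, over the plate's long edges (underside 8.5 mm, top 11.5 mm above the bench), so a plate goes in only by sliding
- nest_c: nest like nest_a (outside width of each nest 76 mm)
- nest_d: nest like nest_a
- guard: fixed bar guard: grey side plates 164 mm apart inside, 6 mm steel bars every 28 mm across its front and top (91 mm high), low drive housing closing the rear from x = 150 mm. Under the lowest front bar is an open feed gap 46 mm high. Outside 216 mm wide at the feet. Origin on the bench, mid-front, in the plane of the front bars; x points into the guard, y left
- hook_rod: hooked rod, 0.09 kg, lying flat: black handle 18 x 18 mm (x = -80 to 40 mm), 6 mm steel shaft falling from 9 mm up at the handle to 4.5 mm up at x = 150 mm, there bent square into a straight 60 mm hook to its right (to y = -60 mm). Origin under the handle at the place to grip, about 30 mm behind the centre of mass; x along the rod to the hook, z up
- rod_hook (a point): middle of the rod's hook: x = 150, y = -30, z = 4.5 mm in the rod's frame
- ink_tin: bystander: upright ink tin, 68 mm across, 75 mm high, left of the guard; origin at the centre of its underside
- tape_roll: bystander: brown roll of tape lying flat, 90 mm across, 24 mm high, right of the work; origin at the centre of its underside
- screwdriver: bystander: screwdriver about 180 mm long lying flat beyond the nests
Things that resemble listed ones, but are neither listed nor needed, are in the scene too. Leave any turquoise or yellow look-alike of the plate_4 alone.

How it is judged (in metres and radians):
On the way:
1. the hooked rod pulls at the dropped plate while its centre is still behind the guard's front (contact force between hook_rod and plate_4 above 0.03 N and x of plate_4 in the frame of guard above 0 m), for 0.1 s.
At the end, for the whole second after the job is handed in: Each nest holds one plate, within 4 mm of fully home and of the middle, flat, square within 0.1 rad; plates 1 and 2 still in their own nests. The hooked rod lies still on the bench (origin under 12 mm, hook under 20 mm high), its hook outside the guard (x of plate_1 in the frame of nest_a between -0.004 and 0.003 m and y of plate_1 in the frame of nest_a between -0.004 and 0.004 m and z of plate_1 in the frame of nest_a below 0.003 m and angle between the x axis of plate_1 and the x axis of nest_a, either way round below 0.1 rad and linear speed of each of plate_1, plate_2, hook_rod below 0.01 m/s and x of plate_2 in the frame of nest_b between -0.004 and 0.003 m and y of plate_2 in the frame of nest_b between -0.004 and 0.004 m and z of plate_2 in the frame of nest_b below 0.003 m and angle between the x axis of plate_2 and the x axis of nest_b, either way round below 0.1 rad and (((x of plate_3 in the frame of nest_c between -0.004 and 0.003 m and y of plate_3 in the frame of nest_c between -0.004 and 0.004 m and z of plate_3 in the frame of nest_c below 0.003 m and angle between the x axis of plate_3 and the x axis of nest_c, either way round below 0.1 rad and linear speed of plate_3 below 0.01 m/s) and (x of plate_4 in the frame of nest_d between -0.004 and 0.003 m and y of plate_4 in the frame of nest_d between -0.004 and 0.004 m and z of plate_4 in the frame of nest_d below 0.003 m and angle between the x axis of plate_4 and the x axis of nest_d, either way round below 0.1 rad and linear speed of plate_4 below 0.01 m/s)) or ((x of plate_3 in the frame of nest_d between -0.004 and 0.003 m and y of plate_3 in the frame of nest_d between -0.004 and 0.004 m and z of plate_3 in the frame of nest_d below 0.003 m and angle between the x axis of plate_3 and the x axis of nest_d, either way round below 0.1 rad and linear speed of plate_3 below 0.01 m/s) and (x of plate_4 in the frame of nest_c between -0.004 and 0.003 m and y of plate_4 in the frame of nest_c between -0.004 and 0.004 m and z of plate_4 in the frame of nest_c below 0.003 m and angle between the x axis of plate_4 and the x axis of nest_c, either way round below 0.1 rad and linear speed of plate_4 below 0.01 m/s))) and height (world z) of hook_rod below 0.012 m and height (world z) of rod_hook below 0.02 m and (x of rod_hook in the frame of guard below -0.01 m or y of rod_hook in the frame of guard above 0.09 m or y of rod_hook in the frame of guard below -0.09 m)); the robot touches nothing.
It fails at once if a bystander (ink tin, tape roll, screwdriver) is moved more than 20 mm (distance of any of ink_tin, tape_roll, screwdriver from where it was at the start of the episode above 0.02 m).
It fails at once if a loaded plate is moved more than 10 mm (distance of any of plate_1, plate_2 from where it was at the start of the episode above 0.01 m).
It also fails if it takes over 72 s, if anything falls off the work surface, if the arm or the gripper's body presses on something with over 40 N, if the wrist force passes 120 N, or if a joint passes its speed limit or range.

### The arm

A 6-joint arm with a two-finger parallel gripper is mounted at the origin on the work surface. World frame = base frame: x ahead of the robot, y to its left, z up, the work surface at z = 0. Lengths are in mm, angles in rad, forces in N, time in s.
With the tool pointing down it reaches from about 275 to 1000 mm from the base axis. Payload 8.4 kg.
Tool frame: the origin (TCP) lies on the centre line of the jaws, within the pads' length; the fingertips stand 17 mm ahead of it and the grasp point (between the pads) lies 2 mm behind it; z points along the fingers, y is the line along which they close (so a half turn about z gives the same grasp; the last joint's range is limited). The gripper opens to 85 mm and grips with 20 to 120 N. Pads are 22 mm wide; open, the fingers measure 114 mm over their backs; the gripper's body (76 mm by 85 mm) begins 54 mm behind the grasp point. The pads swing forward as they close: fully open they stand 13 mm farther back than shut.
Start: joints at [-1.235, 0.353, 1.633, -0, 1.155, -0.002], TCP at [207.131, -589.682, 248.281] pointing down, gripper open.
Joint ranges: [-2.63, 2.63], [-0.92, 2.1], [0.06, 2.66], [-1.3, 4.44], [0, 2.69], [-3.02, 3.02]. Speed limits (rad/s): [2.22, 2.22, 2.79, 3.14, 3.14, 3.14].

### API

Orientations are given as [roll, pitch, yaw] about the fixed x, y, z axes, in that order (R = Rz(yaw) Ry(pitch) Rx(roll)).
In Python, from rig import r, eyes gives the robot as it stands. The module is installed in compiled form; this text tells all that it offers.
- The arm moves only by the shell command python3 -m inch 'ROWS' [FORCE]. ROWS is JSON, a list of rows, each a list of 7 numbers: the shift along the tool's x, y, z in m, then the turn, a rotation vector about the tool's x, y, z in degrees, then the closure, from -1 (fully open) to 1 (shut). In form: [[x, y, z, rx, ry, rz, gripper], ...]. A call has 1 to 8 rows; each row shifts and turns the commanded pose from where the row before left it, along the tool's axes as they then stand; what a row does not reach is not made up. A row lasts 1/10 s, in which the tool goes at most 50 mm and 8.59 degrees, less where a joint would pass 70% of its speed; a pose out of reach is approached as far as the arm can. A call with a gripper value outside its range is refused whole. The fingers move at their own pace and stop on an object; FORCE is the grip in N (left out, the last holds). Time passes only in rows, so rows that do not move let the fingers close. It gives the time, the measured TCP pose, the force, the opening and the grip force at its end, in the units of the state.
- r.sense(): the state, without advancing time (a new reading comes with each control period).
- eyes.grab_frame(name): name is "scene" or "top" or "wrist"; returns a dict with "img" (420x560x3 uint8, blue, green, red), "fx", "fy", "cx", "cy" (pixels), "D" ([k1, k2, p1, p2, k3] as OpenCV has them; the pictures are not rectified), "R" (3x3) and "t" (3): a world point X has camera coordinates R X + t; the wrist camera has in their place "hand_eye" (4x4, takes a point from camera to tool coordinates, whose origin is the TCP and whose axes are the flange's). Camera axes: x right, y down, z forward; pixel columns grow to the right and rows downward; lengths in mm; the calibration is good to about 2 mm. A picture is of the moment at which its call begins: read the wrist's pose just before it. There is no depth.
- r.sign_off(): hands the job in; it is judged then, once.
The state is a dict: "clock": time; "qpos": joint angles; "qvel": joint speeds; "joint_efforts": joint torques, N m; "eef_pos": TCP position; "tcp_rot": TCP orientation; "contact_force": force on the tool from outside, world axes, zero at the start; "wrist_torque": the same for the moment, N m; "opening": opening from 0.0 (shut) to 1.0 (fully open); "grasp_force": force on a finger pad.
Only numpy, scipy, OpenCV 4.12 (cv2) and the standard library are available. Lean on these libraries where they do the work, as an engineer would, in place of code of your own. Each camera call takes 0.05 s, during which the arm holds its last target. There are 200 camera calls.

## Working session

There is one attempt and no reset: what is moved stays moved. The work goes in short steps, Python scripts to look and compute and a shell command to move; the robot and the scene stay as the last step left them, time stands still between calls to the robot, and variables do not carry over. Pictures are saved under pics/ and viewed, at most 10 in all, crops included, and the job is handed in when it is done.

```bash
mkdir -p pics; python3 - <<'E'
from rig import r, eyes
import cv2,pickle
s=r.sense();print(s)
d={}
for n in("scene","top","wrist"):
    f=eyes.grab_frame(n);d[n]=f;cv2.imwrite(f"pics/{n}0.png",f["img"])
    print(n,{k:v for k,v in f.items() if k!="img"})
pickle.dump((s,d),open("f0.pkl","wb"))
E
```

```text
{'clock': 0.0, 'qpos': array([-1.23540478e+00,  3.53615782e-01,  1.63415565e+00,  9.08266082e-06,
        1.15519364e+00, -2.42593174e-03]), 'qvel': array([-0.00131737, -0.00053656,  0.00072119, -0.00202605,  0.00046834,
        0.00182774]), 'joint_efforts': array([ 1.19443266e-03, -6.05257344e+01, -3.42069054e+01,  2.57317306e-04,
        9.43464314e-03,  1.26766889e-05]), 'eef_pos': array([ 206.97833217, -589.24389715,  247.5726722 ]), 'tcp_rot': array([-3.14022026e+00, -1.16338102e-05,  3.37813801e-01]), 'contact_force': array([ 1.05932304,  0.39093856, -0.46109012]), 'wrist_torque': array([-0.01166975,  0.03648891,  0.03645975]), 'grasp_force': 0.0, 'opening': 1.0000933826012735}
scene {'fx': 455.74610319162423, 'fy': 455.74610319162423, 'cx': 276.26603444060214, 'cy': 210.4456736458731, 'D': array([-0.14547173,  0.        ,  0.        ,  0.        ,  0.        ]), 'R': array([[ 0.22095835,  0.97527278,  0.00451787],
       [ 0.64213179, -0.141992  , -0.7533293 ],
       [-0.73406006,  0.16935547, -0.65762797]]), 't': array([-113.05060125, -295.55099414, 1722.94400015])}
top {'f
[... 219 characters left out ...]
69497],
       [-0.99561732,  0.02523156, -0.09005289],
       [ 0.09064765,  0.02351083, -0.99560547]]), 't': array([  19.06643915,  535.67597181, 1051.62529495])}
wrist {'fx': 308.0499058317417, 'fy': 308.0499058317417, 'cx': 274.1750347591615, 'cy': 214.51115883391088, 'D': array([0.00356918, 0.        , 0.        , 0.        , 0.        ]), 'hand_eye': array([[ 4.57106792e-04, -9.61123051e-01, -2.76120033e-01,
         7.03567492e+01],
       [ 9.99999893e-01,  4.59394355e-04,  5.63966296e-05,
        -3.25649514e-01],
       [ 7.26438836e-05, -2.76120029e-01,  9.61123158e-01,
        -1.24225417e+02],
       [ 0.00000000e+00,  0.00000000e+00,  0.00000000e+00,
         1.00000000e+00]])}
```

View pics/top0.png

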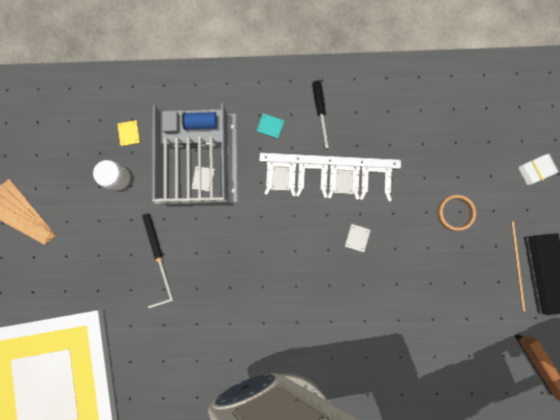

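View pics/scene0.png

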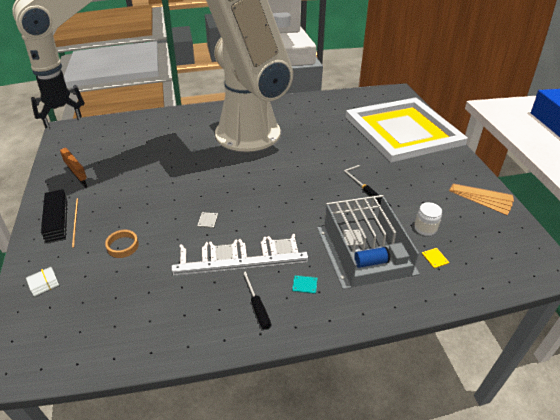

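The top view shows the jig at (262–400, 157–164). The nests at columns ~282 and ~345 are loaded; those at ~313 and ~378 are empty. plate_3 is at (357,238) and plate_4 at (203,179) inside the guard (153–235, 105–203). The rod runs from its handle at (148,215) to a hook corner at (171,300) and tip at (149,306). The scene view agrees.

```bash
cat > h.py <<'E'
import numpy as np, cv2
from scipy.spatial.transform import Rotation as Ro
def shot(name,save=None):
    from rig import r,eyes
    s=r.sense(); f=eyes.grab_frame(name); f["s"]=s
    if save: cv2.imwrite(f"pics/{save}.png",f["img"])
    return f
def cam(f):
    "centre and camera->world rotation"
    if "hand_eye" in f:
        T=f["hand_eye"]; R=Ro.from_euler("xyz",f["s"]["tcp_rot"]).as_matrix()
        return R@T[:3,3]+f["s"]["eef_pos"], R@T[:3,:3]
    return -f["R"].T@f["t"], f["R"].T
def K(f): return np.array([[f["fx"],0,f["cx"]],[0,f["fy"],f["cy"]],[0,0,1.]])
def rays(f,px):
    p=cv2.undistortPoints(np.float64(px).reshape(-1,1,2),K(f),f["D"])[:,0]
    C,R=cam(f); return C,np.c_[p,np.ones(len(p))]@R.T
def plane(f,px,z=0.):
    C,d=rays(f,px); return C+d*((z-C[2])/d[:,2:3])
def tri(f,a,g,b):
    "point nearest to both rays, and their gap"
    C,d=rays(f,[a]);E,e=rays(g,[b]); A=np.c_[d[0],-e[0]]
    k=np.linalg.lstsq(A,E-C,rcond=None)[0]; P=C+d[0]*k[0];Q=E+e[0]*k[1]
    return (P+Q)/2,np.linalg.norm(P-Q)
def px(f,X):
    C,R=cam(f); return cv2.projectPoints(np.float64(X).reshape(-1,1,3),cv2.Rodrigues(R.T)[0],-R.T@C,K(f),f["D"])[0][:,0]
def box(m,lo,hi):
    "min-area rectangles of blobs with pixel area in range"
    cs=cv2.findContours(m,cv2.RETR_EXTERNAL,cv2.CHAIN_APPROX_NONE)[0]
    return [(cv2.contourArea(c),cv2.minAreaRect(c),c) for c in cs if lo<cv2.contourArea(c)<hi]
E
python3 - <<'E'
import pickle;from h import *
s,d=pickle.load(open("f0.pkl","rb"));t=d["top"]
n=["jigL","jigR","n1","n2","n3","n4","p3","p4","handleTail","handleFront","corner","tip","gFL","gFR","tin","tape","sd1","sd2"]
P=plane(t,[(262,157),(400,164),(282,180),(313,180),(345,181),(378,182),(357,238),(203,179),(148,215),(160,260),(171,300),(149,306),(155,202),(224,202),(112,176),(458,213),(319,82),(327,147)],5)
for a,b in zip(n,P):print(a,b.round())
E
```

```text
jigL [676.  40.   5.]
jigR [ 648. -318.    5.]
n1 [614. -11.   5.]
n2 [612. -91.   5.]
n3 [ 607. -174.    5.]
n4 [ 602. -259.    5.]
p3 [ 459. -199.    5.]
p4 [622. 196.   5.]
handleTail [531. 341.   5.]
handleFront [414. 309.   5.]
corner [312. 280.   5.]
tip [298. 337.   5.]
gFL [565. 322.   5.]
gFR [560. 142.   5.]
tin [637. 436.   5.]
tape [ 516. -458.    5.]
sd1 [ 874. -115.    5.]
sd2 [ 698. -131.    5.]
```

```bash
python3 -m inch '[[0.039,-0.0224,0,0,0,0,-1],[0.039,-0.0224,0,0,0,0,-1],[0.039,-0.0224,0,0,0,0,-1],[0.039,-0.0224,0,0,0,0,-1],[0.039,-0.0224,0,0,0,0,-1],[0.039,-0.0224,0,0,0,0,-1],[0.039,-0.0224,0,0,0,0,-1],[0.039,-0.0224,0,0,0,0,-1]]' 40
python3 -m inch '[[0.039,-0.0224,0,0,0,0,-1],[0.039,-0.0224,0,0,0,0,-1],[0.039,-0.0224,0,0,0,0,-1],[0.039,-0.0224,0,0,0,0,-1],[0,0,0,0,0,6.45,-1],[0,0,0,0,0,6.45,-1],[0,0,0,0,0,6.45,-1],[0,0,0,0,0,0,-1]]'
python3 - <<'E'
from h import *;import pickle
f=shot("wrist","w1");pickle.dump(f,open("w1.pkl","wb"));print(f["s"]["eef_pos"],f["s"]["tcp_rot"],f["s"]["qpos"],f["s"]["clock"])
E
```

```text
clock: 0.95
eef_pos: [443.0, -315.6, 248.2]
tcp_rot: [3.142, 0.0, 0.338]
contact_force: [0.5, -0.4, 0.4]
opening: 0.997
grasp_force: 0.0
clock: 1.75
eef_pos: [559.5, -180.7, 248.0]
tcp_rot: [-3.141, 0.001, -0.001]
contact_force: [0.5, 0.3, 0.0]
opening: 1.001
grasp_force: 0.0
[ 559.51759584 -180.71274255  247.97663403] [-3.14140680e+00  5.51494027e-04 -1.17176833e-03] [-3.14958144e-01  2.96471580e-01  1.71472551e+00  7.24739277e-06
  1.13097750e+00  1.25700691e+00] 1.75
```

View pics/w1.png

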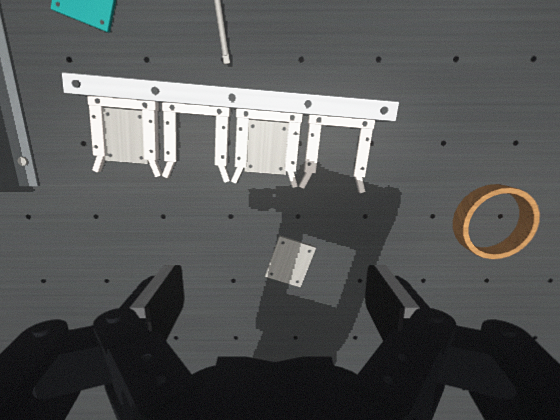

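The wrist view shows the jig bar at (63,73)–(398,120). The loaded plates are at (124,135) and (266,147), and the empty nests at about (197,140) and (338,150). plate_3 is at (291,262), half in shadow.

```bash
cat > m1.py <<'E'
from h import *
def quad(m,c0,r=45):
    "rectangle of the blob nearest c0"
    b=[x for x in box(m,200,8000) if np.hypot(*(np.array(x[1][0])-c0))<r]
    return max(b,key=lambda x:x[0]) if b else None
def pose(f,rect,z):
    "centre, size and long-side yaw of a pixel rectangle on plane z"
    P=plane(f,cv2.boxPoints(rect),z)[:,:2].astype(np.float32)
    (c,s,a)=cv2.minAreaRect(P); a=a if s[0]>s[1] else a+90
    return np.round(c,1),np.round(sorted(s),1),round((a+90)%180-90,2)
E
python3 - <<'E'
import pickle;from m1 import *
f=pickle.load(open("w1.pkl","rb"));g=f["img"].max(2).astype(np.uint8);hsv=cv2.cvtColor(f["img"],cv2.COLOR_BGR2HSV)
print("plate row",g[262,255:330].tolist());print("nest row",g[140,80:240:2].tolist())
w=np.uint8((g>75)&(hsv[...,1]<60))*255
q=quad(w,(291,262));print("p3",q[0],q[1],pose(f,q[1],6))
# bar: white pixels in rows above the nests, long thin rect
m=np.uint8((g>200)&(hsv[...,1]<40))*255
m2=cv2.morphologyEx(m,cv2.MORPH_OPEN,np.ones((3,41),np.uint8))
for b in box(m2,500,20000):print("bar",b[0],b[1],pose(f,b[1],20))
E
```

```text
plate row [92, 90, 87, 91, 94, 90, 90, 92, 92, 92, 90, 90, 90, 86, 108, 141, 131, 123, 121, 119, 122, 125, 126, 128, 128, 126, 128, 122, 124, 129, 127, 124, 124, 128, 124, 126, 130, 127, 127, 122, 155, 203, 200, 201, 202, 205, 202, 201, 205, 205, 201, 198, 199, 208, 198, 148, 92, 89, 93, 95, 94, 92, 94, 95, 96, 94, 94, 96, 94, 92, 97, 95, 93, 92, 98]
nest row [95, 93, 100, 96, 95, 90, 247, 251, 250, 250, 251, 252, 124, 170, 207, 208, 214, 214, 210, 209, 213, 211, 210, 216, 216, 207, 210, 213, 213, 217, 212, 208, 252, 251, 250, 250, 251, 243, 125, 100, 102, 100, 235, 252, 251, 250, 251, 254, 97, 70, 102, 99, 104, 104, 104, 99, 104, 101, 106, 102, 99, 104, 101, 100, 102, 102, 104, 104, 255, 250, 251, 250, 251, 254, 87, 91, 109, 100, 225, 252]Traceback (most recent call last):
  File "<stdin>", line 5, in <module>
TypeError: 'NoneType' object is not subscriptable
```

```bash
cat >> m1.py <<'E'
def edges(f,p0,u,L,z,thr=230):
    "transitions of brightness through thr along world line p0+u*s"
    s=np.arange(0,L,.25);X=np.c_[p0[0]+u[0]*s,p0[1]+u[1]*s,np.full(len(s),z)]
    q=px(f,X).astype(np.float32);g=cv2.GaussianBlur(f["img"].max(2),(3,3),0)
    v=cv2.remap(g,q[:,:1],q[:,1:],cv2.INTER_LINEAR)[:,0]>thr
    k=np.flatnonzero(np.diff(v.astype(int)));return s[k],v[k+1]
def plate_at(f,c0,lo=112,hi=256,z=6):
    g=f["img"].max(2);h=cv2.cvtColor(f["img"],cv2.COLOR_BGR2HSV)
    w=np.uint8((g>lo)&(g<hi)&(h[...,1]<60))*255
    w=cv2.morphologyEx(w,cv2.MORPH_OPEN,np.ones((3,3),np.uint8))
    q=quad(w,c0);return (pose(f,q[1],z),q) if q else None
E
python3 - <<'E'
import pickle;from m1 import *
f=pickle.load(open("w1.pkl","rb"));g=f["img"].max(2);hsv=cv2.cvtColor(f["img"],cv2.COLOR_BGR2HSV)
print("p3",plate_at(f,(291,262)))if 0 else print("p3",plate_at(f,(291,262))[0])
for c in((124,135),(266,147)):
    a=plate_at(f,c,150,232);print("loaded",a and a[0])
m=np.uint8((g>225)&(hsv[...,1]<40))*255
m2=cv2.morphologyEx(m,cv2.MORPH_OPEN,np.ones((3,31),np.uint8))
m2=cv2.dilate(m2,np.ones((3,1),np.uint8))&m
for b in box(m2,500,30000):print("bar",b[0],b[1],pose(f,b[1],20))
a=np.radians(-4.5) # from the bar in the picture
for z in (11.5,):
  C=plane(f,[(60,83),(400,110)],20);print("bar ends",C.round(1));u=(C[1]-C[0])[:2];u/=np.linalg.norm(u);v=np.array([-u[1],u[0]]);print("yaw of jig",np.degrees(np.arctan2(v[1],v[0])))
  for off in (-45,-55,-65):
    k,d=edges(f,C[0][:2]+v*off,u,400,z);print(off,[(round(float(x),1),int(y)) for x,y in zip(k,d)])
for z in (20,):
  for along in (60,340):
    k,d=edges(f,C[0][:2]+u*along-v*25,v,50,z,180);print("bar across",along,k.round(1),d.astype(int))
  k,d=edges(f,C[0][:2]-u*15,u,400,z,180);print("bar along",k.round(1),d.astype(int))
E
```

```text
p3 (array([ 460.1, -201.1]), array([52.8, 62.6]), -17.3)
loaded (array([618.3,  -8.4]), array([49.3, 68.4]), -5.13)
loaded (array([ 605.5, -171.1]), array([48. , 59.4]), -3.62)
bar 5650.0 ((229.4627227783203, 96.76823425292969), (335.4272155761719, 18.987520217895508), 4.899092674255371) (array([ 659.5, -134.2]), array([ 19.3, 360.6]), 85.33)
bar ends [[ 673.3   46.2   20. ]
 [ 646.1 -316.5   20. ]]
yaw of jig -4.2883144101475485
-45 [(23.8, 1), (35.0, 0), (81.0, 1), (93.5, 0), (105.5, 1), (116.8, 0), (163.8, 1), (175.0, 0), (187.5, 1), (199.2, 0), (244.5, 1), (256.5, 0), (268.8, 1), (280.0, 0), (327.2, 1), (338.2, 0)]
-55 [(23.8, 1), (35.0, 0), (81.0, 1), (93.5, 0), (105.5, 1), (116.8, 0), (163.8, 1), (175.0, 0), (187.0, 1), (198.8, 0), (244.2, 1), (256.5, 0), (268.8, 1), (280.0, 0), (327.0, 1), (338.2, 0)]
-65 [(29.8, 1), (34.8, 0), (81.0, 1), (86.8, 0), (93.0, 1), (93.2, 0), (111.5, 1), (116.5, 0), (163.8, 1), (168.8, 0), (193.0, 1), (198.5, 0), (244.5, 1), (250.0, 0), (327.2, 1), (332.0, 0)]
bar across 60 [ 3.5  5.5 35. ] [0 1 0]
bar across 340 [14.  33.2] [1 0]
bar along [ 17.5  26.8  36.2 110.  119.  192.5 200.  274.2 281.8 357.  365.2 375.2] [1 0 1 0 1 0 1 0 1 0 1 0]
```

```bash
python3 -m inch '[[-0.0291,0.00375,0.0375,0,0,0,-1],[-0.0291,0.00375,0.0375,0,0,0,-1],[-0.0291,0.00375,0.0375,0,0,0,-1],[-0.0291,0.00375,0.0375,0,0,0,-1],[0,0,0,0,0,8.5,-0.4],[0,0,0,0,0,8.5,-0.4],[0,0,0,0,0,0,-0.4]]'
python3 - <<'E'
from m1 import *;import pickle
f=shot("wrist","w2");pickle.dump(f,open("w2.pkl","wb"));s=f["s"];print(s["eef_pos"],s["tcp_rot"],s["opening"])
a=pickle.load(open("w1.pkl","rb"))
e=px(f,[460.1,-201.1,6])[0];print(e)
pf=plate_at(f,e);pa=plate_at(a,(291,262));print(pf and pf[0],pa[0])
if pf:
  A=cv2.boxPoints(pa[1][1]);B=cv2.boxPoints(pf[1][1])
  print("bench-plane check",tri(a,pa[1][1][0],f,pf[1][1][0]))
  for p in A:
    k=min(B,key=lambda q:np.linalg.norm(plane(f,[q],6)-plane(a,[p],6)));print(tri(a,p,f,k))
E
```

```text
clock: 2.5
eef_pos: [443.0, -196.2, 98.1]
tcp_rot: [-3.142, 0.0, -0.297]
contact_force: [-0.7, -0.7, 0.0]
opening: 0.7
grasp_force: 0.0
[ 442.95409745 -196.20608028   98.10536836] [-3.14152644e+00  3.29374591e-04 -2.96657908e-01] 0.6999059513834006
[274.2816754  201.32351917]
None (array([ 460.1, -201.1]), array([52.8, 62.6]), -17.3)
```

View pics/w2.png

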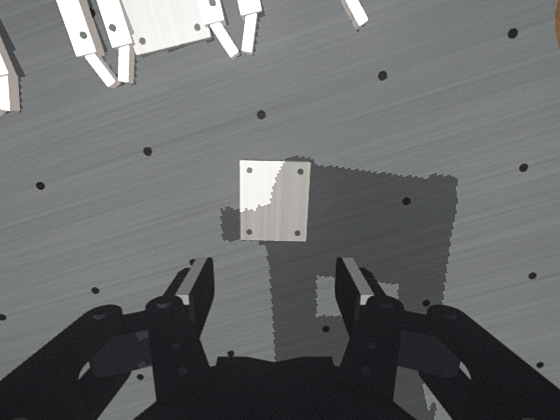

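The picture shows plate_3 square to the tool at (240–310, 160–241), with the fingers either side at columns ~205 and ~345. The exposure has changed, so I'll raise the threshold.

```bash
python3 - <<'E'
from m1 import *;import pickle
f=pickle.load(open("w2.pkl","rb"));a=pickle.load(open("w1.pkl","rb"));g=f["img"].max(2)
print(g[200,225:330:3].tolist(),g[225,225:330:3].tolist())
pa=plate_at(a,(291,262));pf=plate_at(f,(274,201),172);print(pf and pf[0])
A=cv2.boxPoints(pa[1][1]);B=cv2.boxPoints(pf[1][1])
for p in A:
    k=min(B,key=lambda q:np.linalg.norm(plane(f,[q],6)-plane(a,[p],6)));print(tri(a,p,f,k))
c=np.array(pf[0][0]);s=f["s"];t=c-18*np.array([np.cos(-.297),np.sin(-.297)])-s["eef_pos"][:2];y=s["tcp_rot"][2]
print("tool shift",t@[np.cos(y),np.sin(y)],t@[np.sin(y),-np.cos(y)])
E
```

```text
[134, 132, 132, 129, 125, 236, 248, 244, 246, 248, 247, 245, 244, 246, 245, 184, 173, 176, 182, 173, 172, 171, 175, 176, 179, 176, 171, 179, 83, 85, 81, 84, 84, 75, 86] [84, 85, 84, 85, 81, 138, 172, 166, 168, 171, 176, 175, 168, 179, 169, 175, 173, 177, 174, 167, 171, 169, 174, 173, 172, 171, 172, 161, 80, 83, 86, 78, 79, 76, 81]
(array([ 460.1, -200.1]), array([52.6, 58.8]), -18.99)
(array([ 442.8446159 , -167.17150968,   10.95938735]), np.float64(1.0338102979692791))
(array([ 495.29366328, -185.31167948,   -1.34483058]), np.float64(0.15151285574424686))
(array([ 479.65856376, -233.1860507 ,    2.95696597]), np.float64(0.5919881095000757))
(array([ 428.0805044, -215.6807947,   16.4138962]), np.float64(0.6302326947648985))
tool shift -0.4647568992336437 -1.2945176418269346
```

```bash
python3 -m inch '[[0,0,0.03,0,0,0.5,-0.4],[0,0,0.03,0,0,0,-0.4],[0,0,0.016,0,0,0,-0.4],[0,0,0,0,0,0,-0.4],[0,0,0.003,0,0,0,-0.4],[0,0,0,0,0,0,-0.4]]'
python3 -m inch '[[0,0,0.002,0,0,0,-0.4],[0,0,0,0,0,0,-0.4]]'
python3 -m inch '[[0,0,0.002,0,0,0,-0.4],[0,0,0,0,0,0,-0.4]]'
```

```text
clock: 3.15
eef_pos: [443.9, -196.2, 20.0]
tcp_rot: [3.141, -0.001, -0.303]
contact_force: [0.6, -0.8, 0.1]
opening: 0.699
grasp_force: 0.0
clock: 3.35
eef_pos: [443.6, -196.1, 17.8]
tcp_rot: [3.141, -0.001, -0.305]
contact_force: [-0.2, 0.3, 0.9]
opening: 0.696
grasp_force: 0.0
clock: 3.55
eef_pos: [443.2, -196.0, 15.3]
tcp_rot: [3.142, -0.0, -0.305]
contact_force: [0.1, -1.1, 0.2]
opening: 0.695
grasp_force: 0.0
```

```bash
python3 -m inch '[[0,0,0.002,0,0,0,-0.4],[0,0,0,0,0,0,-0.4]]'
python3 -m inch '[[0,0,0.002,0,0,0,-0.4],[0,0,0,0,0,0,-0.4]]'
python3 -m inch '[[0,0,0.001,0,0,0,-0.4],[0,0,0,0,0,0,-0.4]]'
```

```text
clock: 3.75
eef_pos: [443.1, -195.9, 13.1]
tcp_rot: [-3.142, 0.0, -0.305]
contact_force: [-0.1, -0.4, -0.2]
opening: 0.701
grasp_force: 0.0
clock: 3.95
eef_pos: [443.3, -196.0, 11.9]
tcp_rot: [3.142, -0.0, -0.305]
contact_force: [-3.2, 1.4, 15.0]
opening: 0.702
grasp_force: 7.5
clock: 4.15
eef_pos: [443.3, -196.0, 11.9]
tcp_rot: [3.142, -0.0, -0.305]
contact_force: [-7.0, 1.9, 31.5]
opening: 0.702
grasp_force: 15.8
```

```bash
python3 -m inch '[[0,0,-0.0045,0,0,0,-0.4],[0,0,0,0,0,0,-0.4],[0,0,0,0,0,0,0],[0,0,0,0,0,0,1],[0,0,0,0,0,0,1],[0,0,0,0,0,0,1],[0,0,0,0,0,0,1]]' 40
```

```text
clock: 4.85
eef_pos: [443.3, -196.1, 15.0]
tcp_rot: [3.142, -0.0, -0.305]
contact_force: [-2.1, 1.0, 12.1]
opening: 0.564
grasp_force: 39.4
```

```bash
python3 -m inch '[[0,0,-0.006,0,0,0,1],[0,0,0,0,0,-6.55,1],[0,0,0,0,0,-6.55,1],[0.018,0.0148,0,0,0,0,1],[0.018,0.0148,0,0,0,0,1],[0.017,0.0149,0,0,0,0,1],[0,0,0,0,0,0,1],[0,0,0,0,0,0,1]]'
python3 - <<'E'
from m1 import *;import pickle
f=shot("wrist","w3");pickle.dump(f,open("w3.pkl","wb"));s=f["s"];print(s["eef_pos"],s["tcp_rot"],s["contact_force"])
E
```

```text
clock: 5.65
eef_pos: [492.1, -244.2, 20.3]
tcp_rot: [-3.141, 0.001, -0.077]
contact_force: [-0.8, 0.5, -0.4]
opening: 0.567
grasp_force: 41.9
[ 492.096874   -244.24893169   20.29274555] [-3.14107677e+00  1.17268814e-03 -7.71574691e-02] [-0.75752657  0.54007405 -0.40238427]
```

View pics/w3.png

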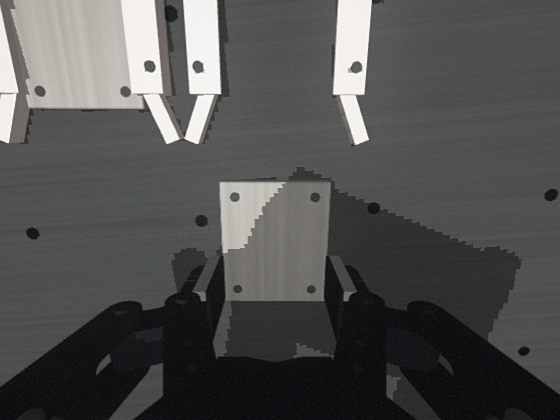

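The plate is held level in the jaws, with its front corners at (219,182) and (330,180). The target nest's lip ends are at (220,95) and (334,95), so the plate is nearly centred on the nest.

```bash
python3 - <<'E'
from m1 import *;import pickle
f=pickle.load(open("w3.pkl","rb"));s=f["s"]
R=Ro.from_euler("z",s["tcp_rot"][2]).as_matrix()
loc=lambda q,z:(plane(f,q,z)-s["eef_pos"])@R
print("plate",loc([(219,182),(330,180),(223,301),(326,301)],11).round(1))
print("lips",loc([(220,95),(334,95),(218,3),(334+5,3)],11.5).round(1))
for xx in (70,80,90):
  p=s["eef_pos"]+R@[xx,70,0]; k,d=edges(f,p[:2],R@[0,-1,0],140,11.5,215);print(xx,(70-k).round(1),d.astype(int))
E
```

```text
plate [[ 46.6  24.5  -9.3]
 [ 47.5 -24.   -9.3]
 [-12.3  25.5  -9.3]
 [-12.3 -25.1  -9.3]]
lips [[ 82.2  22.3  -8.8]
 [ 82.2 -23.7  -8.8]
 [114.4  21.4  -8.8]
 [114.4 -23.8  -8.8]]
70 [ 48.2  42.5  36.   30.2 -30.8 -36.8] [1 0 1 0 1 0]
80 [ 52.2  46.5  32.   26.  -26.8 -32.8] [1 0 1 0 1 0]
90 [ 58.   45.8  34.5  22.5 -23.5 -35.5] [1 0 1 0 1 0]
```

```bash
python3 -m inch '[[0,0.0009,0.0045,0,0,0,1],[0,0,0,0,0,0,1]]'
python3 -m inch '[[0.012,0,0,0,0,0,1],[0.01,0,0,0,0,0.3,1],[0.008,0,0,0,0,0,1],[0.008,0,0,0,0,0,1],[0.005,0,0,0,0,0,1],[0.005,0,0,0,0,0,1],[0,0,0,0,0,0,1]]'
python3 - <<'E'
from m1 import *;import pickle
f=shot("wrist","w4");pickle.dump(f,open("w4.pkl","wb"));s=f["s"];print(s["eef_pos"],s["tcp_rot"],s["contact_force"])
E
```

```text
clock: 5.9
eef_pos: [491.6, -244.7, 15.6]
tcp_rot: [-3.141, 0.001, -0.076]
contact_force: [0.1, 0.4, -1.9]
opening: 0.565
grasp_force: 41.9
clock: 6.6
eef_pos: [541.1, -249.2, 16.3]
tcp_rot: [3.141, -0.0, -0.082]
contact_force: [0.5, -0.5, -1.4]
opening: 0.565
grasp_force: 41.9
[ 541.0824673  -249.20534484   16.31110962] [ 3.14144269e+00 -4.78123256e-04 -8.17511098e-02] [ 0.45995722 -0.45899671 -1.35442461]
```

View pics/w4.png

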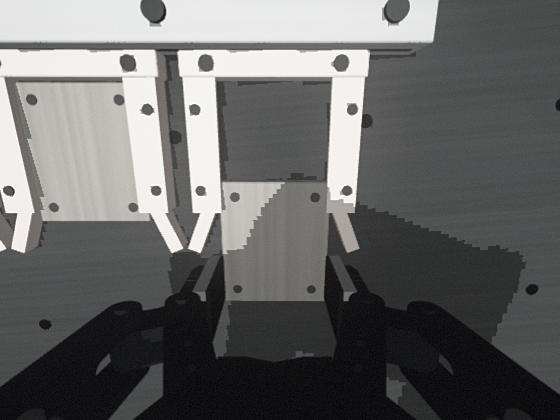

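The plate's front edge (row 181) is under the lips and straight, and the fingers are just short of the flare tips (row ~250). Next I'll release, back off, close and push.

```bash
python3 -m inch '[[0,0,0,0,0,0,-0.4],[0,0,0,0,0,0,-0.4],[0,0,0,0,0,0,-0.4],[-0.02,0,-0.004,0,0,0,-0.4],[-0.027,0,0,0,0,0,0.5],[0,0,0,0,0,0,1],[0,0,0,0,0,0,1],[0,0,0,0,0,0,1]]'
python3 -m inch '[[0,0,0,0,0,0,1],[0,0,0,0,0,0,1],[0.015,0,0,0,0,0,1],[0.01,0,0,0,0,0,1],[0.008,0,0,0,0,0,1],[0.007,0,0,0,0,0,1],[0,0,0,0,0,0,1]]'
python3 -m inch '[[0.006,0,0,0,0,0,1],[0.005,0,0,0,0,0,1],[0.004,0,0,0,0,0,1],[0,0,0,0,0,0,1]]'
```

```text
clock: 7.45
eef_pos: [494.7, -245.7, 20.6]
tcp_rot: [3.141, -0.002, -0.082]
contact_force: [0.1, 0.4, 0.8]
opening: 0.017
grasp_force: 0.0
clock: 8.15
eef_pos: [534.4, -248.7, 20.3]
tcp_rot: [3.141, -0.001, -0.082]
contact_force: [0.0, 0.7, -0.3]
opening: -0.0
grasp_force: 0.0
clock: 8.55
eef_pos: [549.1, -249.9, 20.4]
tcp_rot: [3.141, -0.001, -0.082]
contact_force: [-0.4, -0.0, 0.7]
opening: -0.002
grasp_force: 0.0
```

```bash
python3 -m inch '[[0.003,0,0,0,0,0,1],[0.003,0,0,0,0,0,1],[0,0,0,0,0,0,1]]'
python3 -m inch '[[0.002,0,0,0,0,0,1],[0,0,0,0,0,0,1]]'
python3 -m inch '[[0.001,0,0,0,0,0,1],[0,0,0,0,0,0,1]]'
python3 - <<'E'
from m1 import *;import pickle
f=shot("wrist","w5");pickle.dump(f,open("w5.pkl","wb"))
E
```

```text
clock: 8.85
eef_pos: [554.8, -250.4, 20.3]
tcp_rot: [3.141, -0.0, -0.082]
contact_force: [0.4, -0.2, 0.1]
opening: -0.001
grasp_force: 0.0
clock: 9.05
eef_pos: [556.6, -250.5, 20.3]
tcp_rot: [3.142, -0.0, -0.082]
contact_force: [-0.1, -0.8, 0.3]
opening: -0.002
grasp_force: 0.1
clock: 9.25
eef_pos: [557.4, -250.5, 20.3]
tcp_rot: [-3.142, -0.0, -0.082]
contact_force: [-0.5, 0.1, 0.5]
opening: 0.002
grasp_force: 0.3
```

View pics/w5.png

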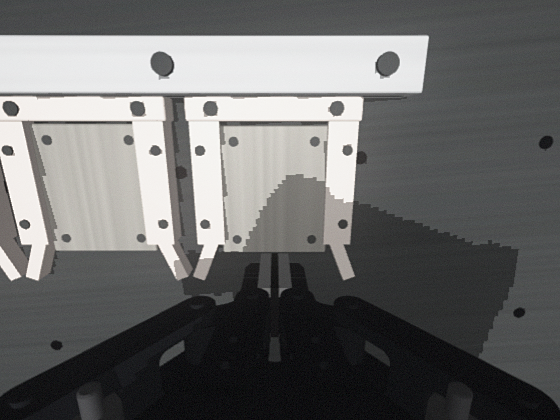

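plate_3 is under the lips, with its far edge (row ~125) close to the end block (row ~122). I'll press on until the force rises.

```bash
for i in 1; do python3 -m inch '[[0.001,0,0,0,0,0,1],[0,0,0,0,0,0,1]]'; done
python3 -m inch '[[0.001,0,0,0,0,0,1],[0,0,0,0,0,0,1]]'
```

```text
clock: 9.5
eef_pos: [558.4, -250.6, 20.3]
tcp_rot: [-3.142, -0.0, -0.082]
contact_force: [-1.4, -0.2, -0.3]
opening: -0.004
grasp_force: 0.3
clock: 9.7
eef_pos: [559.1, -250.6, 20.2]
tcp_rot: [-3.141, 0.001, -0.082]
contact_force: [-2.1, 0.6, 1.5]
opening: 0.008
grasp_force: 1.1
```

```bash
python3 -m inch '[[0.001,0,0,0,0,0,1],[0,0,0,0,0,0,1]]'
python3 -m inch '[[0.001,0,0,0,0,0,1],[0,0,0,0,0,0,1]]'
```

```text
clock: 9.9
eef_pos: [559.3, -250.5, 20.1]
tcp_rot: [-3.141, 0.002, -0.082]
contact_force: [-5.7, 0.0, 3.2]
opening: 0.006
grasp_force: 3.1
clock: 10.1
eef_pos: [559.5, -250.6, 20.0]
tcp_rot: [-3.141, 0.004, -0.082]
contact_force: [-7.3, -0.5, 5.2]
opening: 0.004
grasp_force: 4.9
```

```bash
python3 -m inch '[[-0.005,0,0,0,0,0,1],[-0.02,0,-0.01,0,0,0,0],[-0.025,0,-0.04,0,0,0,-1],[0,0,-0.045,0,0,0,-1],[0,0,-0.045,0,0,0,-1],[0,0,-0.045,0,0,0,-1],[0,0,-0.045,0,0,0,-1]]'
python3 -m inch '[[-0.005,-0.0484,0,0,0,0,-1],[-0.005,-0.0484,0,0,0,0,-1],[-0.005,-0.0484,0,0,0,0,-1],[-0.005,-0.0484,0,0,0,0,-1],[-0.005,-0.0484,0,0,0,0,-1],[-0.005,-0.0484,0,0,0,0,-1],[-0.005,-0.0484,0,0,0,0,-1],[-0.005,-0.0484,0,0,0,0,-1]]'
python3 -m inch '[[-0.005,-0.0484,0,0,0,0,-1],[-0.005,-0.0484,0,0,0,0,-1],[0,0,0,0,0,-6.7,-1],[0,0,0,0,0,-6.7,-1],[0,0,0,0,0,-6.7,-1],[0,0,0,0,0,0,-1]]'
python3 - <<'E'
from m1 import *;import pickle
f=shot("wrist","w6");pickle.dump(f,open("w6.pkl","wb"));print(f["s"]["eef_pos"],f["s"]["tcp_rot"],f["s"]["qpos"])
t=shot("top");print("p3 top check");pickle.dump(t,open("t6.pkl","wb"))
E
```

```text
clock: 10.8
eef_pos: [511.7, -246.7, 252.5]
tcp_rot: [3.141, -0.002, -0.082]
contact_force: [0.7, -0.5, -0.3]
opening: 0.993
grasp_force: 0.0
clock: 11.6
eef_pos: [503.4, 144.6, 250.7]
tcp_rot: [-3.141, -0.002, -0.082]
contact_force: [1.7, -0.7, 0.5]
opening: 0.996
grasp_force: 0.0
clock: 12.2
eef_pos: [501.5, 240.1, 250.4]
tcp_rot: [-3.141, -0.001, 0.271]
contact_force: [-0.5, -0.0, -0.3]
opening: 0.996
grasp_force: 0.0
[501.45474994 240.14384002 250.38094294] [-3.14124155e+00 -1.01007779e-03  2.70973337e-01] [4.43822231e-01 2.43566617e-01 1.78097924e+00 1.91632417e-04
 1.11599139e+00 1.74356095e+00]
p3 top check
```

View pics/w6.png

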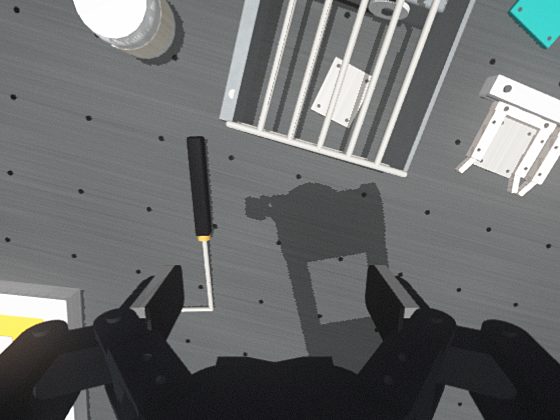

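This shows the rod's handle from (196,137) to (204,236), the ferrule at (204,239), the hook corner at (212,309) and the tip near (183,310). The guard's front bar runs (228,125)–(406,174). plate_4's corners are about (332,57), (372,72), (352,127) and (310,108).

```bash
python3 - <<'E'
from m1 import *;import pickle
f=pickle.load(open("w6.pkl","rb"));t=pickle.load(open("f0.pkl","rb"))[1]["top"]
g=f["img"].max(2);m=np.uint8(g<55)*255;m[:130]=0;m[245:]=0;m[:,:180]=0;m[:,225:]=0
b=max(box(m,300,9000),key=lambda x:x[0]);print(b[0],b[1])
q=cv2.boxPoints(b[1]);P=plane(f,q,18);print("handle",P.round(1),plane(f,[b[1][0]],18)[0].round(1))
q2=sorted(q,key=lambda p:p[1]);e0=(q2[0]+q2[1])/2;e1=(q2[2]+q2[3])/2;E=plane(f,[e0,e1],14);d=(E[1]-E[0])[:2];print("ends",E.round(1),np.linalg.norm(d),"rod yaw",np.degrees(np.arctan2(d[1],d[0])))
gt=t["img"].max(2);m=np.uint8(gt<40)*255;m[:205]=0;m[270:]=0;m[:,:130]=0;m[:,175:]=0
bt=max(box(m,60,900),key=lambda x:x[0]);print("top handle",bt[0],bt[1]);print("tri centre",tri(f,b[1][0],t,bt[1][0]))
print("corner/tip",plane(f,[(212,309),(183,310)],4.5).round(1))
print("bar ends z91/z49",plane(f,[(228,125),(406,174)],91).round(1),plane(f,[(228,125),(406,174)],49).round(1))
print("tri L",tri(f,(228,125),t,(155,201)),"R",tri(f,(406,174),t,(223,202)))
Q=np.float32([(332,57),(372,72),(352,127),(310,108)]);print("p4",plane(f,Q,6).round(1),pose(f,cv2.minAreaRect(Q),6),Q.mean(0))
print("p4 tri",tri(f,Q.mean(0),t,(203.5,179)))
E
```

```text
1554.5 ((199.81234741210938, 185.27978515625), (98.64886474609375, 17.681896209716797), 84.5596694946289)
handle [[531.4 351.3  18. ]
 [538.5 332.7  18. ]
 [427.2 297.4  18. ]
 [419.3 317.8  18. ]] [481.6 325.5  18. ]
ends [[534.6 342.9  14. ]
 [421.6 308.1  14. ]] 118.15448290924326 rod yaw -162.87534077827362Traceback (most recent call last):
  File "<stdin>", line 8, in <module>
ValueError: max() iterable argument is empty
```

```bash
python3 - <<'E'
from m1 import *;import pickle
f=pickle.load(open("w6.pkl","rb"));t=pickle.load(open("f0.pkl","rb"))[1]["top"]
gt=t["img"].max(2);m=np.uint8(gt<52)*255;m[:208]=0;m[262:]=0;m[:,:138]=0;m[:,168:]=0
bb=box(m,30,900)
if bb:
  bt=max(bb,key=lambda x:x[0]);print("top handle",bt[0],bt[1]);print("tri centre",tri(f,(199.8,185.3),t,bt[1][0]))
print("corner/tip",plane(f,[(212,309),(183,310)],4.5).round(1))
print("bar ends z91/z49",plane(f,[(228,125),(406,174)],91).round(1),plane(f,[(228,125),(406,174)],49).round(1))
print("tri L",tri(f,(228,125),t,(155,201)),"R",tri(f,(406,174),t,(223,202)))
Q=np.float32([(332,57),(372,72),(352,127),(310,108)]);print("p4",plane(f,Q,6).round(1),pose(f,cv2.minAreaRect(Q),6),Q.mean(0))
print("p4 tri",tri(f,Q.mean(0),t,(203.5,179)))
E
```

```text
top handle 260.5 ((152.09017944335938, 235.61387634277344), (44.269325256347656, 7.616227626800537), 72.18110656738281)
tri centre (array([477.79377902, 328.93311671,   4.44803164]), np.float64(1.856279172158007))
corner/tip [[314.4 276.9   4.5]
 [302.2 314.9   4.5]]
bar ends z91/z49 [[559.1 299.   91. ]
 [560.8 130.9  91. ]] [[557.7 304.9  49. ]
 [559.6 111.9  49. ]]
tri L (array([558.93362735, 300.92887741,  74.49356674]), np.float64(1.0492747287543565)) R (array([555.92948186, 130.70921852,  87.79018827]), np.float64(9.911237242680318))
p4 [[655.4 218.3   6. ]
 [652.9 171.3   6. ]
 [592.2 172.9   6. ]
 [599.  225.6   6. ]] (array([624.3, 197.4]), array([53.1, 60.7]), -3.85) [341.5  91. ]
p4 tri (array([625.05208542, 195.97123841,  -1.70856766]), np.float64(3.389022494713629))
```

```bash
python3 -m inch '[[0,0,0,0,0,-1.4,-1],[0.0057,-0.0444,0,0,0,0,-1],[0.0058,-0.0444,0,0,0,0,-1],[0,0,0.045,0,0,0,-1],[0,0,0.045,0,0,0,-1],[0,0,0.045,0,0,0,-0.6],[0,0,0.045,0,0,0,-0.4],[0,0,0.03,0,0,0,-0.2]]'
python3 -m inch '[[0,0,0.01,0,0,0,-0.2],[0,0,0.01,0,0,0,-0.2],[0,0,0,0,0,0,-0.2],[0,0,0,0,0,0,-0.2]]'
```

```text
clock: 13.1
eef_pos: [485.6, 327.2, 37.4]
tcp_rot: [3.141, 0.002, 0.292]
contact_force: [0.2, 0.5, 0.2]
opening: 0.603
grasp_force: 0.0
clock: 13.5
eef_pos: [487.5, 328.6, 21.6]
tcp_rot: [-3.141, -0.002, 0.293]
contact_force: [-0.3, -0.1, 1.1]
opening: 0.605
grasp_force: 0.0
```

```bash
python3 -m inch '[[0,0,0.002,0,0,0,0],[0,0,0,0,0,0,1],[0,0,0,0,0,0,1],[0,0,0,0,0,0,1],[0,0,0,0,0,0,1],[0,0,0,0,0,0,1],[0,0,0,0,0,0,1],[0,0,0,0,0,0,1]]' 80
```

```text
clock: 14.3
eef_pos: [487.2, 328.5, 19.3]
tcp_rot: [-3.141, -0.001, 0.293]
contact_force: [-0.9, -0.4, 6.5]
opening: 0.189
grasp_force: 79.1
```

```bash
python3 -m inch '[[0,0,-0.02,0,0,0,1],[0,0,-0.04,0,0,0,1],[0,0,-0.04,0,0,0,1],[0,0,-0.035,0,0,0,1],[-0.0444,0.0113,0,0,0,0,1],[-0.0444,0.0113,0,0,0,0,1],[-0.0444,0.0113,0,0,0,0,1],[-0.0444,0.0113,0,0,0,0,1]]'
python3 -m inch '[[0,0,0,0,0,-8.2,1],[0,0,0,0,0,-8.2,1],[0,0,0,0,0,-8.2,1],[0,0,0,0,0,-8.2,1],[0,0,0,0,0,-8.2,1],[0,0,0,0,0,-8.2,1],[0,0,0,0,0,-8.2,1],[0,0,0,0,0,-8.2,1]]'
python3 -m inch '[[0,0,0,0,0,-8.2,1],[0,0,0,0,0,-8.2,1],[0,0,0,0,0,-8.2,1],[0,0,0,0,0,-8.2,1],[0,0,0,0,0,-8.2,1],[0,0,0,0,0,-8.2,1],[0,0,0,0,0,-8.2,1],[0,0,0,0,0,-8.2,1]]'
python3 -m inch '[[0,0,0,0,0,-8.2,1],[0,0,0,0,0,-8.2,1],[0,0,0,0,0,-8.2,1],[0,0,0,0,0,-7.9,1],[0,0,0,0,0,0,1],[0,0,0,0,0,0,1]]'
python3 - <<'E'
from m1 import *;import pickle
f=shot("wrist","w7");pickle.dump(f,open("w7.pkl","wb"));print(f["s"]["eef_pos"],f["s"]["tcp_rot"],f["s"]["qpos"])
E
```

```text
clock: 15.1
eef_pos: [328.1, 232.4, 153.4]
tcp_rot: [-3.141, -0.0, 0.293]
contact_force: [-0.8, 0.3, 0.0]
opening: 0.183
grasp_force: 78.2
clock: 15.9
eef_pos: [329.7, 233.4, 153.5]
tcp_rot: [3.141, -0.0, 1.444]
contact_force: [0.1, -0.1, -1.1]
opening: 0.189
grasp_force: 78.3
clock: 16.7
eef_pos: [329.6, 233.4, 153.5]
tcp_rot: [3.141, 0.0, 2.589]
contact_force: [-0.2, -1.1, -0.9]
opening: 0.19
grasp_force: 78.3
clock: 17.3
eef_pos: [329.6, 233.4, 153.4]
tcp_rot: [3.141, 0.0, -3.137]
contact_force: [-0.7, -0.1, -0.0]
opening: 0.19
grasp_force: 78.2
[329.63356651 233.41032654 153.42818284] [ 3.14146999e+00  1.50197215e-04 -3.13685218e+00] [ 6.12409262e-01  1.40066034e-01  2.17352174e+00  2.02957001e-05
  8.27811536e-01 -9.63141274e-01]
```

View pics/w7.png

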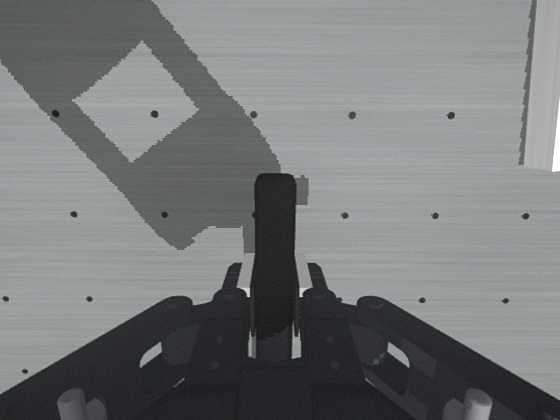

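The rod is held straight in the jaws, its handle tail at (258–295, 175) and in line with the tool, on the clear bench in front of the guard. Next is lowering it and going in over the plate.

```bash
python3 -m inch '[[0,0.002,0.04,0,0,0,1],[0,0,0.04,0,0,0,1],[0,0,0.037,0,0,0,1],[0,0,0,0,0,0,1]]'
python3 -m inch '[[-0.02,0,0,0,0,0,1],[-0.02,0,0,0,0,0,1],[-0.02,0,0,0,0,0,1],[-0.02,0,0,0,0,0,1],[0,0,0,0,0,0,1]]'
python3 - <<'E'
from m1 import *;import pickle
t=shot("top","t8");s=shot("scene","s8");pickle.dump((t,s),open("ts8.pkl","wb"))
X=[[409.6+180,236.3,20],[409.6+180,176,20],[409.6+120,236,22]]
print(px(t,X).round(),px(s,X).round())
E
```

```text
clock: 17.75
eef_pos: [327.1, 233.6, 33.0]
tcp_rot: [-3.137, -0.007, -3.135]
contact_force: [-0.5, -0.2, 0.0]
opening: 0.189
grasp_force: 78.3
clock: 18.25
eef_pos: [413.2, 237.3, 38.6]
tcp_rot: [3.139, 0.004, -3.135]
contact_force: [0.3, 0.7, -0.8]
opening: 0.186
grasp_force: 78.4
[[186. 191.]
 [210. 190.]
 [186. 214.]] [[362. 222.]
 [342. 225.]
 [354. 209.]]
```

```bash
python3 - <<'E'
import pickle,cv2,numpy as np
t,s=pickle.load(open("ts8.pkl","rb"));t0=pickle.load(open("f0.pkl","rb"))[1]["top"]
d=np.uint8(cv2.absdiff(t["img"],t0["img"]).max(2)>40)*255
d[225:]=0
for r in range(186,225,3): print(r,np.flatnonzero(d[r,165:235])+165, t["img"].max(2)[r,176:196].tolist() if r>203 else "")
E
python3 -m inch '[[-0.02,0,0,0,0,0,1],[-0.02,0,0,0,0,0,1],[-0.02,0,0,0,0,0,1],[0,0,0,0,0,0,1],[0,0,0,0,0,0,1]]'
```

```text
186 [] 
189 [184 185 189 190 191 192 193 194 195 205 206 207 208 209] 
192 [184 185] 
195 [184 185] 
198 [] 
201 [] 
204 [184 185 186] [79, 80, 77, 73, 74, 75, 80, 100, 143, 160, 132, 91, 74, 73, 74, 72, 73, 74, 76, 74]
207 [184 185 186] [104, 105, 104, 103, 105, 105, 108, 134, 188, 205, 164, 109, 77, 76, 90, 101, 104, 106, 109, 110]
210 [184 185 186] [109, 109, 109, 109, 109, 110, 113, 137, 190, 205, 165, 109, 77, 78, 93, 107, 111, 111, 110, 111]
213 [184 185 186] [110, 110, 111, 110, 111, 111, 112, 137, 189, 203, 164, 108, 78, 77, 94, 109, 111, 110, 110, 110]
216 [184 185 186] [109, 109, 110, 109, 111, 110, 111, 134, 185, 201, 162, 108, 78, 77, 94, 107, 110, 109, 109, 106]
219 [184 185 186] [110, 110, 110, 111, 112, 110, 113, 139, 189, 202, 162, 108, 79, 77, 93, 107, 110, 110, 104, 94]
222 [184 185 186] [110, 109, 110, 111, 109, 111, 112, 140, 189, 200, 159, 108, 79, 77, 93, 108, 111, 111, 111, 110]
clock: 18.85
eef_pos: [468.3, 236.4, 36.6]
tcp_rot: [-3.141, -0.001, -3.133]
contact_force: [-0.1, 0.5, -1.8]
opening: 0.19
grasp_force: 78.4
```

```bash
python3 -m inch '[[-0.014,0,0,0,0,0,1],[-0.012,0,0,0,0,0,1],[0,0,0,0,0,0,1],[0,0,0.006,0,0,0,1],[0,0,0.006,0,0,0,1],[0,0,0.003,0,0,0,1],[0,0,0,0,0,0,1],[0,0,0,0,0,0,1]]'
python3 - <<'E'
from m1 import *;import pickle
t=shot("top");pickle.dump(t,open("t9.pkl","wb"));t0=pickle.load(open("f0.pkl","rb"))[1]["top"]
d=np.uint8(cv2.absdiff(t["img"],t0["img"]).max(2)>40)*255
for r in range(145,200,2): print(r,(np.flatnonzero(d[r,165:222])+165).tolist())
X=[[494+180,237,5],[494+180,178,5]];print(px(t,X).round())
E
```

```text
clock: 19.65
eef_pos: [495.4, 236.8, 21.1]
tcp_rot: [-3.141, -0.001, -3.133]
contact_force: [-0.4, -0.2, -0.0]
opening: 0.189
grasp_force: 78.4
145 []
147 []
149 []
151 []
153 []
155 []
157 [191, 202, 203, 204, 205, 206, 207]
159 [185, 186, 190, 191, 192, 193, 194, 195, 196, 197, 201, 202, 203, 204, 205, 206, 207, 208]
161 [185, 186]
163 []
165 []
167 [186]
169 [186]
171 [185, 186]
173 [186]
175 [186]
177 [186]
179 [186]
181 [185, 186]
183 [186]
185 [165, 166, 186]
187 [165, 166, 167, 186]
189 [165, 166, 167, 186]
191 [165, 166, 169, 170, 171, 186]
193 [165, 169, 170, 171, 172, 186]
195 [165, 170, 171, 172, 173, 186]
197 [165, 169, 170, 171, 172, 173, 174, 175, 176]
199 [165, 166, 167, 168, 169, 170, 171, 172, 173, 174, 175, 176, 177]
[[187. 160.]
 [210. 159.]]
```

```bash
python3 -m inch '[[0.004,0,0.001,0,0,0,1],[0.006,0,0,0,0,0,1],[0.008,0,0,0,0,0,1],[0.008,0,0,0,0,0,1],[0.008,0,0,0,0,0,1],[0.008,0,0,0,0,0,1],[0.008,0,0,0,0,0,1],[0.008,0,0,0,0,0,1]]'
python3 -m inch '[[0.012,0,0,0,0,0,1],[0.012,0,0,0,0,0,1],[0.012,0,0,0,0,0,1],[0.012,0,0,0,0,0,1],[0.012,0,0,0,0,0,1],[0.012,0,0,0,0,0,1],[0.012,0,0,0,0,0,1],[0.01,0,0,0,0,0,1]]'
python3 -m inch '[[0.01,0,0,0,0,0,1],[0.008,0,0,0,0,0,1],[0.005,0,0,0,0,0,1],[0,0,0,0,0,0,1]]'
python3 - <<'E'
from m1 import *;import pickle
t=shot("top","t10");pickle.dump(t,open("t10.pkl","wb"));g=t["img"].max(2)
e=px(t,[467,200,6])[0];print(e)
for r in range(int(e[1])-16,int(e[1])+17,3):print(r,g[r,int(e[0])-22:int(e[0])+22].tolist())
for lo in(130,150):
  p=plate_at(t,e,lo);print(p and p[0])
E
```

```text
clock: 20.5
eef_pos: [437.0, 236.4, 20.3]
tcp_rot: [3.142, 0.0, -3.133]
contact_force: [1.0, 0.1, -0.8]
opening: 0.187
grasp_force: 78.4
clock: 21.3
eef_pos: [342.5, 235.5, 20.3]
tcp_rot: [-3.141, -0.0, -3.133]
contact_force: [1.3, 0.1, -1.6]
opening: 0.189
grasp_force: 78.4
clock: 21.7
eef_pos: [319.9, 235.2, 20.3]
tcp_rot: [-3.141, -0.001, -3.132]
contact_force: [-0.3, -0.8, -1.1]
opening: 0.189
grasp_force: 78.4
[201.81856304 238.43083044]
222 [110, 111, 112, 110, 111, 112, 111, 112, 112, 112, 111, 112, 113, 113, 111, 111, 112, 111, 110, 112, 112, 112, 112, 111, 112, 111, 111, 112, 111, 110, 111, 112, 111, 111, 110, 111, 111, 111, 111, 111, 109, 110, 109, 108]
225 [111, 112, 111, 111, 110, 110, 115, 137, 169, 185, 184, 186, 199, 209, 209, 205, 203, 202, 201, 200, 200, 201, 202, 202, 203, 207, 213, 214, 215, 214, 216, 209, 179, 138, 125, 125, 120, 112, 111, 112, 111, 110, 110, 111]
228 [110, 109, 111, 109, 110, 110, 121, 160, 198, 184, 130, 101, 108, 112, 111, 111, 137, 196, 226, 223, 221, 225, 228, 230, 231, 232, 233, 234, 234, 232, 232, 232, 233, 229, 229, 228, 199, 135, 109, 112
[... 1216 characters left out ...]
110, 111, 127, 176, 219, 227, 229, 233, 236, 237, 237, 237, 237, 238, 238, 237, 236, 236, 236, 232, 228, 226, 199, 141, 111, 108, 108, 108, 109, 108]
249 [113, 113, 111, 112, 112, 113, 124, 156, 177, 154, 110, 97, 109, 113, 112, 113, 126, 167, 206, 220, 222, 225, 227, 226, 224, 222, 220, 220, 222, 220, 218, 218, 218, 214, 210, 206, 181, 137, 112, 108, 108, 108, 109, 107]
252 [112, 112, 112, 113, 113, 113, 123, 159, 188, 168, 115, 97, 108, 112, 112, 106, 95, 85, 95, 107, 111, 110, 112, 112, 111, 109, 109, 109, 109, 109, 108, 108, 108, 108, 108, 106, 107, 108, 108, 108, 106, 107, 107, 106]
(array([451.7, 202.4]), array([ 78.1, 106.4]), -0.57)
(array([470.7, 195.7]), array([59.8, 67.9]), -0.56)
```

```bash
python3 -m inch '[[-0.006,0,0,0,0,0,1],[0,0,-0.015,0,0,0,1],[0,0,-0.02,0,0,0,1],[0,0.0417,0,0,0,0,1],[0,0.0417,0,0,0,0,1],[0,0.0417,0,0,0,0,1],[0,0,0.02,0,0,0,1],[0,0,0.01,0,0,0,1]]'
python3 -m inch '[[0,0,0.003,0,0,0,1],[0,0,0.002,0,0,0,1],[0,0,0,0,0,0,1],[0,0,0.0005,0,0,0,1],[0,0,0,0,0,0,1]]'
```

```text
clock: 22.55
eef_pos: [325.9, 361.3, 24.3]
tcp_rot: [-3.142, -0.0, -3.132]
contact_force: [-0.9, -0.7, -1.2]
opening: 0.187
grasp_force: 78.5
clock: 23.05
eef_pos: [325.9, 360.5, 20.2]
tcp_rot: [3.141, 0.001, -3.133]
contact_force: [0.4, 0.5, -0.1]
opening: 0.19
grasp_force: 78.4
```

```bash
python3 -m inch '[[0,0,0.0007,0,0,0,1],[0,0,0,0,0,0,0.5],[0,0,0,0,0,0,0],[0,0,0,0,0,0,-0.3],[0,0,-0.02,0,0,0,-0.3],[0,0,-0.045,0,0,0,-0.4],[0,0,-0.045,0,0,0,-0.4],[0,0,-0.045,0,0,0,-0.4]]'
python3 -m inch '[[0,0,-0.025,0,0,0,-0.4],[-0.0285,-0.0405,0,0,0,0,-0.4],[-0.0285,-0.0405,0,0,0,0,-0.4],[-0.0285,-0.0405,0,0,0,0,-0.4],[-0.0285,-0.0405,0,0,0,0,-0.4],[0,0,0,0,0,8.52,-0.4],[0,0,0,0,0,8.52,-0.4],[0,0,0,0,0,8.52,-0.4]]'
python3 -m inch '[[0,0,0,0,0,8.52,-0.4],[0,0,0,0,0,8.52,-0.4],[0,0,0,0,0,8.52,-0.4],[0,0,0,0,0,8.52,-0.4],[0,0,0,0,0,8.52,-0.4],[0,0,0,0,0,8.52,-0.4],[0,0,0,0,0,8.52,-0.4],[0,0,0,0,0,8.52,-0.4]]'
python3 -m inch '[[0,0,0,0,0,8.52,-0.4],[0,0,0,0,0,8.52,-0.4],[0,0,0,0,0,8.52,-0.4],[0,0,0,0,0,8.52,-0.4],[0,0,0,0,0,8.52,-0.4],[0,0,0,0,0,8.52,-0.4],[0,0,0,0,0,8.52,-0.4],[0,0,0,0,0,8.52,-0.4]]'
python3 -m inch '[[0,0,0,0,0,8.52,-0.4],[0,0,0,0,0,8.52,-0.4],[0,0,0,0,0,0,-0.4],[0,0,0,0,0,0,-0.4]]'
python3 - <<'E'
from m1 import *;import pickle
f=shot("wrist","w11");pickle.dump(f,open("w11.pkl","wb"));s=f["s"];print(s["eef_pos"],s["tcp_rot"],s["opening"])
e=px(f,[467,197,6])[0];g=f["img"].max(2);print(e,g[int(e[1]),int(e[0])-60:int(e[0])+60:5].tolist(),g[int(e[1])-60:int(e[1])+60:5,int(e[0])].tolist())
for lo in(120,150,170):
  p=plate_at(f,e,lo);print(lo,p and p[0])
E
```

```text
clock: 23.85
eef_pos: [325.2, 360.2, 175.7]
tcp_rot: [-3.141, -0.0, -3.133]
contact_force: [-0.0, 0.5, -0.1]
opening: 0.699
grasp_force: 0.0
clock: 24.65
eef_pos: [441.2, 198.8, 199.0]
tcp_rot: [-3.141, -0.0, 2.697]
contact_force: [0.8, -0.5, 0.1]
opening: 0.699
grasp_force: 0.0
clock: 25.45
eef_pos: [440.9, 199.5, 199.1]
tcp_rot: [-3.141, 0.0, 1.509]
contact_force: [-0.1, 0.8, 0.0]
opening: 0.7
grasp_force: 0.0
clock: 26.25
eef_pos: [440.9, 199.5, 199.1]
tcp_rot: [3.142, 0.0, 0.319]
contact_force: [0.3, 0.0, 0.4]
opening: 0.699
grasp_force: 0.0
clock: 26.65
eef_pos: [440.9, 199.5, 199.1]
tcp_rot: [3.142, 0.0, 0.032]
contact_force: [0.2, -0.2, -0.3]
opening: 0.696
grasp_force: 0.0
[440.90672072 199.50580638 199.07305583] [3.14155856e+00 5.58551088e-05 3.21750262e-02] 0.6963934760003537
[277.81627889 170.70193128] [134, 131, 136, 135, 138, 137, 138, 142, 139, 210, 248, 251, 249, 248, 250, 248, 248, 249, 248, 126, 135, 134, 138, 134] [134, 125, 137, 141, 141, 140, 141, 250, 250, 250, 250, 249, 249, 249, 248, 248, 247, 178, 87, 91, 96, 87, 89, 122]
120 None
150 (array([467.7, 187.8]), array([52.9, 59.2]), 0.6)
170 (array([467.7, 188.1]), array([52. , 58.9]), 0.62)
```

```bash
python3 -m inch '[[0.0085,0.0117,0,0,0,1.2,-0.4],[0,0,0.042,0,0,0,-0.4],[0,0,0.042,0,0,0,-0.4],[0,0,0.042,0,0,0,-0.4],[0,0,0.03,0,0,0,-0.4],[0,0,0.015,0,0,0,-0.4],[0,0,0.008,0,0,0,-0.4],[0,0,0,0,0,0,-0.4]]'
python3 -m inch '[[0,0,0.004,0,0,0,-0.4],[0,0,0,0,0,0,-0.4],[0,0,0,0,0,0,-0.2],[0,0,0,0,0,0,1],[0,0,0,0,0,0,1],[0,0,0,0,0,0,1],[0,0,0,0,0,0,1]]' 40
```

```text
clock: 27.5
eef_pos: [449.8, 187.5, 19.4]
tcp_rot: [3.141, 0.001, 0.007]
contact_force: [-0.4, 0.1, -0.6]
opening: 0.696
grasp_force: 0.0
clock: 28.2
eef_pos: [450.4, 188.3, 17.2]
tcp_rot: [-3.141, -0.001, 0.007]
contact_force: [-1.0, -0.6, 9.0]
opening: 0.564
grasp_force: 39.8
```

```bash
python3 -m inch '[[0,0,-0.012,0,0,0,1],[0.0088,0.045,0,0,0,0,1],[0.0088,0.045,0,0,0,0,1],[0.0088,0.045,0,0,0,0,1],[0.0088,0.045,0,0,0,0,1],[0.0088,0.045,0,0,0,0,1],[0.0088,0.045,0,0,0,0,1],[0,0,0.007,0,0,5,1]]'
python3 -m inch '[[0,0,0,0,0,0,1],[0,0,0,0,0,0,1]]'
python3 - <<'E'
from m1 import *;import pickle
f=shot("wrist","w12");pickle.dump(f,open("w12.pkl","wb"));s=f["s"];print(s["eef_pos"],s["tcp_rot"],s["contact_force"])
R=Ro.from_euler("z",s["tcp_rot"][2]).as_matrix()
loc=lambda q,z:(plane(f,q,z)-s["eef_pos"])@R
g=f["img"].max(2);print(g[250,200:350:6].tolist())
for xx in (70,75,80,86,90,96,102,108):
  p=s["eef_pos"]+R@[xx,70,0]; k,d=edges(f,p[:2],R@[0,-1,0],140,11.5,215);print(xx,(70-k).round(1).tolist(),d.astype(int))
for thr in (150,):
 for xx in (10,20,30,40,44):
  p=s["eef_pos"]+R@[xx,70,0]; k,d=edges(f,p[:2],R@[0,-1,0],140,11,thr);print("pl",xx,(70-k).round(1).tolist(),d.astype(int))
for yy in (-15,0,15):
  p=s["eef_pos"]+R@[-30,yy,0]; k,d=edges(f,p[:2],R@[1,0,0],90,11,150);print("len",yy,(k-30).round(1).tolist(),d.astype(int))
E
```

```text
clock: 29.0
eef_pos: [507.2, -86.5, 23.0]
tcp_rot: [3.141, -0.005, -0.084]
contact_force: [0.0, 1.3, -2.4]
opening: 0.562
grasp_force: 41.7
clock: 29.2
eef_pos: [504.0, -81.3, 21.5]
tcp_rot: [-3.141, 0.0, -0.078]
contact_force: [0.3, 0.9, -0.8]
opening: 0.562
grasp_force: 41.7
[504.03683864 -81.26129397  21.54841685] [-3.14144084e+00  4.90016664e-04 -7.84897201e-02] [ 0.2539675   0.88358576 -0.79849904]
[48, 63, 85, 57, 184, 104, 112, 116, 112, 116, 118, 112, 119, 121, 117, 116, 117, 119, 112, 117, 114, 100, 56, 52, 52]
70 [48.5, 42.8, 37.2, 31.5, -30.8, -36.5, -42.2, -48.0] [1 0 1 0 1 0 1 0]
75 [50.5, 44.8, 35.2, 29.5, -28.8, -34.8, -44.2, -50.0] [1 0 1 0 1 0 1 0]
80 [52.5, 46.8, 33.2, 27.2, -26.8, -32.8, -46.2, -52.0] [1 0 1 0 1 0 1 0]
86 [58.8, 46.5, 35.2, 23.2, -22.8, -34.8, -46.0, -58.2] [1 0 1 0 1 0 1 0]
90 [58.8, 46.5, 35.2, 23.0, -22.8, -34.8, -46.0, -58.2] [1 0 1 0 1 0 1 0]
96 [58.8, 52.0, 48.8, 46.5, 35.2, 33.0, 30.0, 23.0, -22.8, -29.8, -32.5, -34.8, -46.0, -49.0, -51.0, -58.2] [1 0 1 0 1 0 1 0 1 0 1 0 1 0 1 0]
102 [58.8, 46.5, 35.2, 23.2, -22.8, -34.8, -46.0, -58.2] [1 0 1 0 1 0 1 0]
108 [58.8, 46.5, 35.2, 23.0, -22.8, -34.8, -46.0, -58.2] [1 0 1 0 1 0 1 0]
pl 10 [] []
pl 20 [24.5, 15.2] [1 0]
pl 30 [24.5, 12.2] [1 0]
pl 40 [24.5, 20.0, 15.8, -15.2, -19.8, -24.0] [1 0 1 0 1 0]
pl 44 [24.2, -23.8] [1 0]
len -15 [32.5, 46.5] [1 0]
len 0 [37.2, 46.8] [1 0]
len 15 [24.5, 46.8] [1 0]
```

```bash
python3 -m inch '[[0,0,0.004,0,0,0,1],[0,0,0,0,0,0,1]]'
python3 -m inch '[[0.012,0,0,0,0,0,1],[0.01,0,0,0,0,0,1],[0.008,0,0,0,0,0,1],[0.008,0,0,0,0,0,1],[0.005,0,0,0,0,0,1],[0.005,0,0,0,0,0,1],[0,0,0,0,0,0,1]]'
python3 - <<'E'
from m1 import *;import pickle
f=shot("wrist","w13");pickle.dump(f,open("w13.pkl","wb"));s=f["s"];print(s["eef_pos"],s["tcp_rot"],s["contact_force"])
E
```

```text
clock: 29.45
eef_pos: [504.7, -80.7, 17.3]
tcp_rot: [-3.142, -0.001, -0.078]
contact_force: [1.2, 1.1, 1.1]
opening: 0.56
grasp_force: 42.0
clock: 30.15
eef_pos: [552.7, -85.1, 17.3]
tcp_rot: [-3.142, 0.0, -0.08]
contact_force: [-1.9, 1.4, 5.9]
opening: 0.561
grasp_force: 42.6
[552.6784678  -85.113475    17.25048921] [-3.14158039e+00  2.31148979e-04 -7.95821653e-02] [-1.87144479  1.41963137  5.85975411]
```

View pics/w13.png

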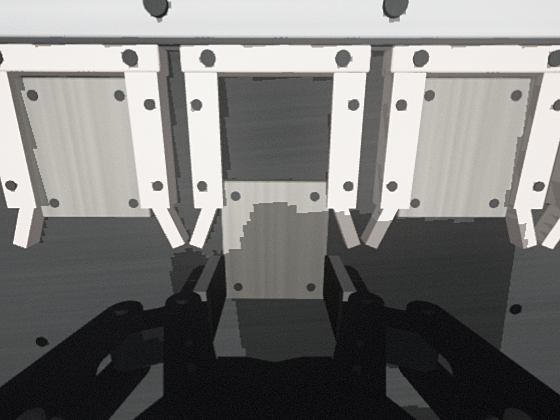

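plate_4's front edge (row 181) is under the lips of the empty nest and centred, and the loaded neighbours are undisturbed. Now I'll release and push it home.

```bash
python3 -m inch '[[0,0,0,0,0,0,-0.4],[0,0,0,0,0,0,-0.4],[0,0,0,0,0,0,-0.4],[-0.02,0,-0.003,0,0,0,-0.4],[-0.027,0,0,0,0,0,0.5],[0,0,0,0,0,0,1],[0,0,0,0,0,0,1],[0,0,0,0,0,0,1]]'
python3 -m inch '[[0,0,0,0,0,0,1],[0,0,0,0,0,0,1],[0.015,0,0,0,0,0,1],[0.01,0,0,0,0,0,1],[0.008,0,0,0,0,0,1],[0.007,0,0,0,0,0,1],[0,0,0,0,0,0,1]]'
python3 -m inch '[[0.006,0,0,0,0,0,1],[0.005,0,0,0,0,0,1],[0.005,0,0,0,0,0,1],[0.004,0,0,0,0,0,1],[0.002,0,0,0,0,0,1],[0,0,0,0,0,0,1]]'
python3 -m inch '[[0.001,0,0,0,0,0,1],[0,0,0,0,0,0,1]]'
```

```text
clock: 31.0
eef_pos: [506.7, -81.9, 20.3]
tcp_rot: [3.141, -0.002, -0.081]
contact_force: [0.4, -0.1, 0.3]
opening: 0.017
grasp_force: 0.0
clock: 31.7
eef_pos: [546.4, -85.0, 20.1]
tcp_rot: [3.142, -0.001, -0.08]
contact_force: [-0.0, 0.1, -0.7]
opening: 0.002
grasp_force: 0.0
clock: 32.3
eef_pos: [567.6, -86.7, 20.1]
tcp_rot: [3.142, -0.0, -0.081]
contact_force: [-0.0, -0.4, -0.4]
opening: 0.004
grasp_force: 0.0
clock: 32.5
eef_pos: [568.2, -86.7, 20.1]
tcp_rot: [-3.142, 0.0, -0.081]
contact_force: [0.4, 0.1, -0.3]
opening: -0.001
grasp_force: 0.1
```

```bash
python3 -m inch '[[0.0015,0,0,0,0,0,1],[0,0,0,0,0,0,1]]'
python3 -m inch '[[0.0015,0,0,0,0,0,1],[0,0,0,0,0,0,1]]'
python3 -m inch '[[0.001,0,0,0,0,0,1],[0,0,0,0,0,0,1]]'
python3 -m inch '[[0.001,0,0,0,0,0,1],[0,0,0,0,0,0,1]]'
```

```text
clock: 32.7
eef_pos: [569.7, -86.9, 20.1]
tcp_rot: [-3.142, 0.0, -0.081]
contact_force: [-0.3, 0.5, -1.2]
opening: 0.001
grasp_force: 0.3
clock: 32.9
eef_pos: [571.4, -87.0, 20.1]
tcp_rot: [3.142, -0.0, -0.081]
contact_force: [-0.5, 0.4, -0.6]
opening: 0.0
grasp_force: 0.3
clock: 33.1
eef_pos: [572.2, -87.0, 20.0]
tcp_rot: [-3.142, 0.0, -0.081]
contact_force: [-2.1, 0.3, -0.6]
opening: 0.0
grasp_force: 0.5
clock: 33.3
eef_pos: [572.4, -87.0, 19.9]
tcp_rot: [-3.141, 0.002, -0.081]
contact_force: [-4.4, 1.5, 1.6]
opening: 0.002
grasp_force: 2.2
```

```bash
python3 -m inch '[[0.001,0,0,0,0,0,1],[0,0,0,0,0,0,1],[-0.01,0,0,0,0,0,1],[-0.025,0,-0.005,0,0,0,1],[-0.005,0,-0.045,0,0,0,1],[0,0,-0.045,0,0,0,1],[0,0,-0.045,0,0,0,1],[0,0.045,0,0,0,0,1]]'
python3 -m inch '[[0,0,-0.04,0,0,0,1],[0,0,-0.04,0,0,0,1],[0,0,0,0,0,0,1],[0,0,0,0,0,0,1]]'
python3 - <<'E'
from m1 import *;import pickle
f=shot("wrist","w14");t=shot("top","t14");pickle.dump((f,t),open("w14.pkl","wb"));s=f["s"];print(s["eef_pos"],s["tcp_rot"],s["clock"])
yaw=np.radians(-4.6);v=np.array([np.cos(yaw),np.sin(yaw)]);u=np.array([v[1],-v[0]])
n3=np.array([605.5,-171.1])
for i,k in (("n1",-164),("n2",-82),("n3",0),("n4",82)):
  c=n3+u*k
  for off in(-12,0,12):
    q,d=edges(f,c-v*60+u*off,v,120,6,150);print(i,off,(q-60).round(1).tolist(),d.astype(int).tolist())
E
```

```text
clock: 34.1
eef_pos: [535.0, -127.1, 166.4]
tcp_rot: [3.141, -0.012, -0.077]
contact_force: [0.9, -0.8, -0.8]
opening: 0.002
grasp_force: 0.0
clock: 34.5
eef_pos: [531.4, -129.1, 241.1]
tcp_rot: [3.141, -0.004, -0.081]
contact_force: [-0.7, 0.0, -0.2]
opening: -0.0
grasp_force: 0.0
[ 531.35024316 -129.08805056  241.1256716 ] [ 3.14105559 -0.0035739  -0.08074698] 34.5
n1 -12 [-30.2, 29.5, 31.0] [1, 0, 1]
n1 0 [-30.0, 29.5, 31.0] [1, 0, 1]
n1 12 [-30.2, 29.5, 31.0] [1, 0, 1]
n2 -12 [-29.0, 41.2, 42.5] [1, 0, 1]
n2 0 [-29.2] [1]
n2 12 [-29.0] [1]
n3 -12 [-30.0, 41.2, 42.2] [1, 0, 1]
n3 0 [-30.0] [1]
n3 12 [-30.0] [1]
n4 -12 [-29.0, 41.2, 42.2] [1, 0, 1]
n4 0 [-29.0] [1]
n4 12 [-29.0, 41.8, 42.2] [1, 0, 1]
```

```bash
python3 - <<'E'
from m1 import *;import pickle
t=pickle.load(open("w14.pkl","rb"))[1];t0=pickle.load(open("f0.pkl","rb"))[1]["top"];g=t["img"].max(2)
X=[[506,361,4.5],[506,302,4.5],[450,361,6],[355,360,9],[290,359,18]];print(px(t,X).round())
d=np.uint8(cv2.absdiff(t["img"],t0["img"]).max(2)>35);d=cv2.morphologyEx(d,cv2.MORPH_CLOSE,np.ones((3,3),np.uint8))
n,l,st,c=cv2.connectedComponentsWithStats(d)
for a,b in zip(st[1:],c[1:]):
  if a[4]>25:print(a,b.round())
r=int(px(t,X)[0][1]);print([(k,int(g[k,120:165].argmax())+120,int(g[k,120:165].max())) for k in range(r-3,r+30,4)])
E
```

```text
[[140. 225.]
 [163. 224.]
 [140. 246.]
 [140. 284.]
 [139. 310.]]
[  278   125   157   295 29408] [363. 290.]
[191 166  24  26 473] [202. 178.]
[ 134  214   39  102 1242] [148. 268.]
[531 341  23  25 195] [541. 352.]
[271 348  13   6  37] [277. 350.]
[236 374  13  10  38] [243. 378.]
[ 208  376   77   44 1266] [245. 400.]
[555 379   5  12  34] [558. 384.]
[(221, 145, 101), (225, 140, 191), (229, 139, 174), (233, 139, 181), (237, 139, 175), (241, 139, 173), (245, 139, 189), (249, 139, 180), (253, 139, 175)]
```

```bash
python3 -c "
from rig import r
print(r.sign_off())"
```

```text
the job is handed in; nothing more can be done
None
```

I filled both empty nests, pushing plate_3 and plate_4 to their end stops, and laid the hooked rod on the bench about 50 mm in front of the guard. I handed the job in at about 35 s, with no verdict returned.

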